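# Put the honey dipper away in its canister

### The arm

A 6-joint arm with a two-finger parallel gripper is mounted at the origin on the work surface. World frame = base frame: x ahead of the robot, y to its left, z up, the work surface at z = 0. Lengths are in mm, angles in rad, forces in N, time in s.
With the tool pointing down it reaches from about 350 to 975 mm from the base axis. Payload 7.1 kg.
Tool frame: the origin (TCP) lies between the finger pads; the fingertips stand 19 mm ahead of it and the grasp point (between the pads) is the TCP (ctrl.tcp_to_tips is the distance from the TCP to the fingertips, in mm); z points along the fingers, y is the line along which they close (so a half turn about z gives the same grasp; the last joint's range is limited). The gripper opens to 88 mm and grips with 3 to 60 N. Pads are 20 mm wide; open, the fingers measure 115 mm over their backs; the gripper's body (75 mm by 178 mm) begins 61 mm behind the grasp point.
Start: joints at [-1.208, 0.423, 1.63, -0, 1.089, -0.019], TCP at [232.886, -579.973, 241.675] pointing down, gripper open.
Joint ranges: [-3, 3], [-0.9, 2.11], [0.09, 2.58], [-1.31, 4.45], [0.11, 2.69], [-2.54, 2.54]. Speed limits (rad/s): [2.39, 2.39, 3.01, 3.14, 3.14, 3.14].

### API

Orientations are given as a rotation vector (axis times angle).
In Python, from workcell import status, optics, ctrl gives the robot as it stands. The module is installed in compiled form; this text tells all that it offers.
- The arm moves only by the shell command python3 -m inch 'ROWS'. ROWS is JSON, a list that holds one entry, the list of rows, each a list of 7 numbers: the shift along the tool's x, y, z in mm, then the turn, a rotation vector about the tool's x, y, z in rad, then the opening in per cent of the stroke, from 0 (shut) to 100 (fully open). A call has 1 to 20 rows; each row is the pose to reach, as a shift and turn from the pose commanded when the call began, along the tool's axes at that moment; what a row does not reach only later rows make up. A row lasts 1/10 s, in which the tool goes at most 50 mm and 8.59 degrees, less where a joint would pass 70% of its speed; a pose out of reach is approached as far as the arm can. A call with a gripper value outside its range is refused whole. The fingers move at their own pace and stop on an object; the grip force is fixed at half the most. Time passes only in rows, so rows that repeat a pose let the fingers close. It gives the time, the measured TCP pose, the force, the opening and the grip force at its end, in the units of the state.
- status.get_obs(): the state, without advancing time (a new reading comes with each control period).
- optics.get_image(name): name is "scene" or "top"; returns a dict with "frame" (420x560x3 uint8, red, green, blue), "fx", "fy", "cx", "cy" (pixels), "rvec" (rotation vector, rad) and "tvec" (3), from world to camera coordinates, as OpenCV has them. Camera axes: x right, y down, z forward; pixel columns grow to the right and rows downward; lengths in mm; the calibration is good to about 2 mm. A picture is of the moment at which its call begins. There is no depth.
- ctrl.close_job(): hands the job in; it is judged then, once.
The state is a dict: "t": time; "qpos": joint angles; "qvel": joint speeds; "joint_torque": joint torques, N m; "ee_pos": TCP position; "orientation": TCP orientation; "ft_force": force on the tool from outside, world axes, zero at the start; "moment": the same for the moment, N m; "width": finger opening in mm; "grasp_force": force on a finger pad.
Only numpy, scipy, OpenCV 4.12 (cv2) and the standard library are available. Lean on these libraries where they do the work, as an engineer would, in place of code of your own. Each camera call takes 0.05 s, during which the arm holds its last target. There are 200 camera calls.

### The job

Open the long steel canister's hinged lid until it stands up, then lift the wooden honey dipper (the one with the ridged barrel head, not the flat spatula) up and off its hook and lay it on its side in the cradle inside the canister, head in the wide notch and handle in the narrow one, setting it down without dropping it. Then shut the lid fully, leaving the spatula hanging and the other things where they stand.

Things in the scene. Friction and masses are not known exactly. Their poses are not given: they have to be found in the camera images.
- canister: Long low stainless canister, fixed: 240 (x) by 130 (y) by 75 mm tall, open on top under its lid, walls and floor 4 mm. Origin: centre of its underside; x along its length, z up. Inside is a wooden cradle of two 90 degree V notches in line along x at y = 0. Laid in it, the dipper's axis is 42 mm above this origin, its ring centre about 78 mm to -x (14 mm play each way), its head to +x.
- notch_narrow (a point): Where the 14 mm handle's axis comes to lie in the narrow notch: at canister x = -30, y = 0, z = 42 mm. The notch is 12 mm long along x; its arms rise to 50 mm above the canister's underside, 38 mm apart there.
- notch_wide (a point): Where the 36 mm head's axis comes to lie in the wide notch: at canister x = +78, y = 0, z = 42 mm. The notch is 24 mm long along x; its arms rise to 45 mm above the canister's underside, 56 mm apart there.
- lid (a joint): Angle of the canister's lid: 0 shut, 1.57 upright, 1.9 at its stop. It stays where it is left (stiff hinge, about 5 N at the knob). The lid is a 6 mm plate of 242 by 134 mm on top of the walls, hinged along the canister's -y (right) side; its +y edge rises and swings over towards -y.
- lid_knob (a point): Centre of the lid's pull: a bar 18 mm in diameter, 32 mm long along the canister's x, on an 8 mm stem. It is 27 mm off the lid's upper face, and in the lid's frame (origin lid_hinge) at y = 112, z = 33 mm. Axes turn with the lid: x along the hinge, z out of the upper face.
- lid_hinge (a point): Middle of the lid's hinge line, at canister y = -65 mm, z = 75 mm. The lid turns about its x axis, which is the canister's x.
- stand: Fixed T-shaped stand: wooden base 100 by 150 by 18 mm, post 18 mm in diameter, and at 250 mm height a 7 mm steel bar along the stand's +y and -y. Origin: centre of the base's underside, z up. Each arm is level to 106 mm from the post's axis, then turns up at 45 degrees to a tip at 116 mm whose top is 13 mm above the bar's axis.
- hook_left (a point): Point on the axis of the bar's +y arm where a ring hangs, 85 mm from the post's axis, 250 mm high.
- hook_right (a point): The same on the -y arm.
- dipper: Wooden honey dipper, 200 mm long, hung by a steel ring (inner 30, outer 40 mm, 5 mm wire, in its x-z plane). Origin: ring centre, hanging 11.5 mm below the bar's axis; own z from head to ring. Handle 14 mm thick from z = -18 to -130 mm; ridged head 36 mm thick from -130 to -180 mm. Raised 10 to 22 mm, the ring passes the hook's tip, outwards from the post.
- spatula: Wooden spatula with the same ring and handle, hanging on the other hook; instead of the barrel head it has a flat blade 52 mm wide, 75 mm long, 8 mm thick. Origin: centre of its ring, z up. To be left hanging.
- pitcher: Green ceramic pitcher, 104 mm in diameter, 150 mm tall, handle at its +y out to 86 mm. Origin: centre of its underside. Leave alone.
- honey_pot: Bamboo honey pot, 88 mm in diameter, 96 mm tall. Origin: centre of its underside. Leave alone.
- glass_bowl: Small glass bowl, 110 mm in diameter, 50 mm tall. Origin: centre of its underside. Leave alone.
Things that resemble listed ones, but are neither listed nor needed, are in the scene too. What is shaped like the dipper but turquoise is not meant.

How it is judged:
By the outcome, as a careful person would: the job done as asked, in the order asked, and still so for the second after the job is handed in, with the robot touching nothing.
It also fails if it takes over 72 s, if anything falls off the work surface, if the arm or the gripper's body presses on something with over 40 N, if the wrist force passes 120 N, or if a joint passes its speed limit or range.

## Working session

There is one attempt and no reset: what is moved stays moved. The work goes in short steps, Python scripts to look and compute and a shell command to move; the robot and the scene stay as the last step left them, time stands still between calls to the robot, and variables do not carry over. Pictures are saved under pics/ and viewed, at most 10 in all, crops included, and the job is handed in when it is done.

```bash
mkdir -p pics
cat > h.py <<'E'
import numpy as np,cv2
from workcell import status,optics,ctrl
from scipy.spatial.transform import Rotation as R
def cam(n):
    return optics.get_image(n)
def ray(c,u,v):
    Rm=cv2.Rodrigues(np.array(c['rvec'],float))[0];t=np.array(c['tvec'],float)
    d=Rm.T@np.array([(u-c['cx'])/c['fx'],(v-c['cy'])/c['fy'],1]);return -Rm.T@t,d
def onz(c,u,v,z):
    o,d=ray(c,u,v);return o+d*(z-o[2])/d[2]
def tri(c1,p1,c2,p2):
    o1,d1=ray(c1,*p1);o2,d2=ray(c2,*p2)
    s=np.linalg.lstsq(np.c_[d1,-d2],o2-o1,rcond=None)[0]
    a,b=o1+d1*s[0],o2+d2*s[1];return (a+b)/2,np.linalg.norm(a-b)
def proj(c,P):
    return cv2.projectPoints(np.array(P,float).reshape(-1,3),np.array(c['rvec'],float),np.array(c['tvec'],float),np.array([[c['fx'],0,c['cx']],[0,c['fy'],c['cy']],[0,0,1.]]),None)[0].reshape(-1,2)
def save(c,n): cv2.imwrite('pics/'+n,c['frame'][:,:,::-1])
E
python3 - <<'E'
from h import *
import pickle
for n in('scene','top'):
    c=cam(n);save(c,n+'0.png');pickle.dump(c,open(n+'0.pkl','wb'));print(n,ray(c,280,210),c['fx'])
print(status.get_obs())
E
```

```text
scene (array([1437.07180038,   23.64003815,  877.62673919]), array([-0.71803927, -0.14815711, -0.68025938])) 460.8009648826866
top (array([ 444.68167988, -133.35605862, 1404.76232769]), array([ 0.15897682,  0.03498825, -0.9866943 ])) 482.50941945616285
{'t': 0.1, 'qpos': array([-1.20800533e+00,  4.23763212e-01,  1.63062772e+00,  1.61407611e-05,
        1.08861380e+00, -1.89939499e-02]), 'qvel': array([ 0.00046164, -0.00290481, -0.00355909,  0.00238634,  0.00064757,
        0.00101837]), 'joint_torque': array([-4.21582008e-04, -5.45614815e+01, -2.74323410e+01,  6.45827735e-02,
        1.87479303e-02, -2.68940983e-05]), 'ee_pos': array([ 232.71740517, -579.5277419 ,  240.97461668]), 'orientation': array([-3.08316035e+00, -5.95794815e-01,  3.57130462e-04]), 'ft_force': array([-0.05279568, -0.2397002 ,  0.34370411]), 'moment': array([0.06539804, 0.02224596, 0.01486781]), 'grasp_force': 0.0, 'width': 87.73349748816484}
```

View pics/scene0.png

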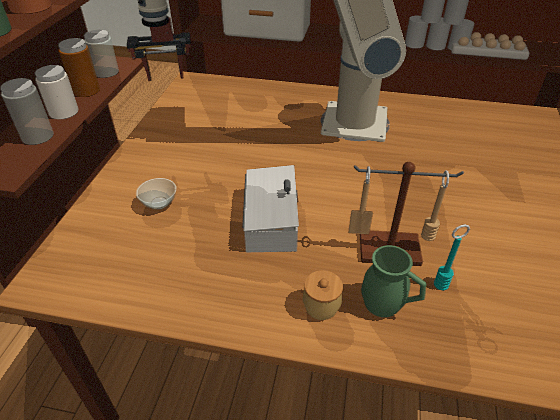

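View pics/top0.png

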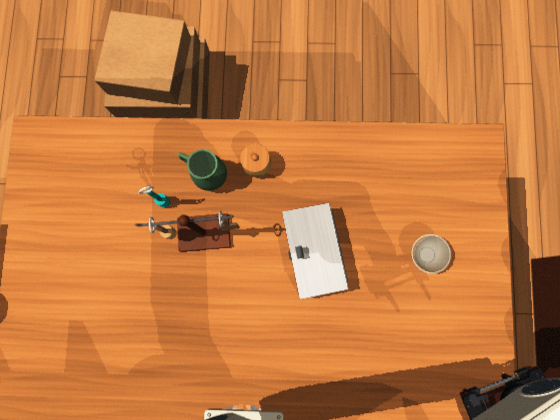

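The scene view shows the canister near (271,208) with its knob at (287,186). The dipper hangs on the right-hand (+y) arm near (440,200) and the spatula at (363,200); the turquoise decoy stands at (450,260). The top view shows the canister at (315,250) with its knob at (302,252), and the stand at (204,232).

Run:
```python
from h import *
import pickle
s=pickle.load(open('scene0.pkl','rb'))['frame'];t=pickle.load(open('top0.pkl','rb'))['frame']
a=cv2.resize(t[190:310,130:360],(800,417),interpolation=cv2.INTER_CUBIC)   # 3.478
cv2.imwrite('pics/tz.png',a[:,:,::-1])
b=cv2.resize(s[150:285,340:480],(622,600),interpolation=cv2.INTER_CUBIC) #4.444
cv2.imwrite('pics/sz.png',b[:,:,::-1])
# lid contour in top
g=cv2.cvtColor(t,cv2.COLOR_RGB2HSV);m=((g[...,1]<60)&(g[...,2]>110)).astype(np.uint8)
m[:195]=0;m[305:]=0;m[:,:280]=0;m[:,360:]=0
c=max(cv2.findContours(m,0,2)[0],key=cv2.contourArea);r=cv2.minAreaRect(c);print(r,cv2.boxPoints(r))
c=pickle.load(open('top0.pkl','rb'))
P=[onz(c,*p,81)for p in cv2.boxPoints(r)];print(np.round(P,1))
```

```text
((314.7207336425781, 250.2212371826172), (89.36585998535156, 49.53135681152344), 78.17850494384766) [[281.32642 211.55959]
 [329.80725 201.41243]
 [348.11505 288.88287]
 [299.63422 299.03003]]
[[ 653.7  -90.2   81. ]
 [ 685.5 -224.3   81. ]
 [ 446.8 -276.5   81. ]
 [ 416.2 -146.4   81. ]]
```

View pics/tz.png

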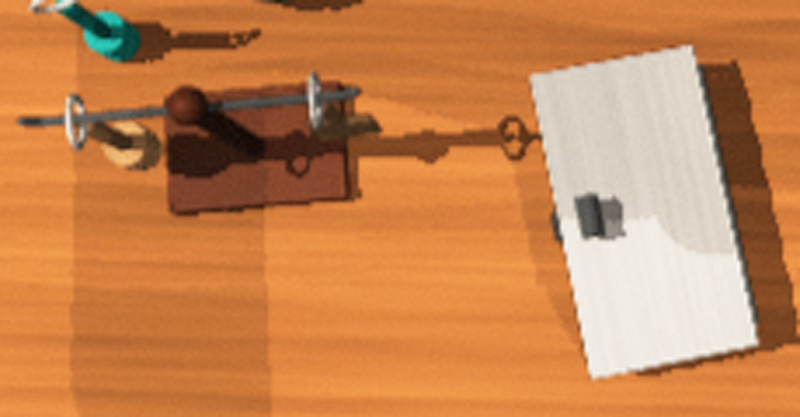

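View pics/sz.png

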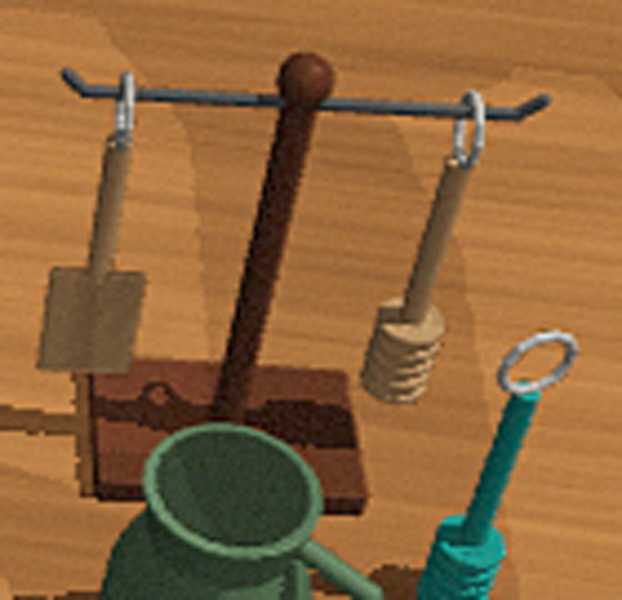

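Top zoom: the lid corners are sharp, the knob is at about (597,215), and the bar runs from (22,121) to (358,91). Scene zoom: the bar is level between its bends at (85,92) and (520,115). The dipper ring is at (470,128) and its head at (403,350).

Run:
```python
from h import *
import pickle
s=pickle.load(open('scene0.pkl','rb'));t=pickle.load(open('top0.pkl','rb'))
T=lambda u,v:((u+.5)/3.478+130-.5,(v+.5)/3.478+190-.5)
S=lambda u,v:((u+.5)/4.444+340-.5,(v+.5)/4.444+150-.5)
np.set_printoptions(precision=1,suppress=True)
L=np.array([onz(t,*T(*p),81) for p in[(531,75),(692,45),(758,346),(592,379)]]);print('lid',L,L.mean(0))
d=L[0]-L[3]+L[1]-L[2];e=L[0]-L[1]+L[3]-L[2]
print('yaw',np.arctan2(d[1],d[0]),np.arctan2(-e[0],e[1]),np.linalg.norm(d)/2,np.linalg.norm(e)/2)
print('knob',onz(t,*T(593,216),110))
for n,a,b in[('tipR',(356,92),(68,75)),('tipL',(22,121),(545,100)),('ringdip',(75,122),(469,129)),('ringspat',(314,101),(125,110))]:print(n,tri(t,T(*a),s,S(*b)))
for n,a,b in[('barL',(45,121),(520,115)),('barR',(340,93),(85,92))]:print(n,onz(t,*T(*a),250),onz(s,*S(*b),250))
print('head',tri(t,T(131,146),s,S(403,350)))
# others
print('pot',onz(t,255,158,96),'pitch',onz(t,206,165,150),'bowl',onz(t,431,253,50))
print('turq',tri(t,T(45,5),s,S(538,362)),tri(t,T(112,38),s,S(460,560)))
```

```text
lid [[ 654.7  -93.    81. ]
 [ 682.1 -221.    81. ]
 [ 446.1 -275.1   81. ]
 [ 417.3 -147.    81. ]] [ 550. -184.   81.]
yaw 0.22442186348952958 0.215763309154653 242.8099967293515 131.13814725057213
knob [ 541.3 -144.7  110. ]
tipR (array([611.8,  22.4, 258. ]), np.float64(0.3218393683889536))
tipL (array([585.8, 253.2, 258.6]), np.float64(1.228951542715216))
ringdip (array([588.6, 222.2, 237.6]), np.float64(1.9114247268040012))
ringspat (array([607.7,  53.6, 237.7]), np.float64(2.078597733084813))
barL [587.3 240.5 250. ] [589.  242.6 250. ]
barR [612.   34.8 250. ] [613.4  31.6 250. ]
head (array([589.5, 222.9,  83.2]), np.float64(2.1689917648219113))
pot [801.4 -12.6  96. ] pitch [764.5 113.5 150. ] bowl [ 551.8 -509.3   50. ]
turq (array([683.7, 266.2, 176.9]), np.float64(8.707774108064001)) (array([686. , 260. ,  28.7]), np.float64(1.6942587001122706))
```

```bash
cat >> h.py <<'E'
np.set_printoptions(precision=3,suppress=True)
YAW=.22; C0=np.array([550.,-184,0]); Rc=R.from_euler('z',YAW)
TD=Rc*R.from_euler('x',np.pi)   # tool down: x=canX, y=-canY
def go(P,Rt,o=None):
    "shift and turn in tool axes from the measured pose to P,Rt (world)"
    o=o or status.get_obs();R0=R.from_rotvec(o['orientation'])
    print('row',R0.inv().apply(np.array(P)-o['ee_pos']).round(1),(R0.inv()*Rt).as_rotvec().round(3))
def can(p): return C0+Rc.apply(p)
def state():
    o=status.get_obs();Rt=R.from_rotvec(o['orientation'])
    print('t',o['t'],'p',o['ee_pos'].round(1),'can',Rc.inv().apply(o['ee_pos']-C0).round(1),'F',o['ft_force'].round(1),'w',o['width'],'g',o['grasp_force'],'q',o['qpos'].round(3));print((Rc.inv()*Rt).as_matrix().round(3).tolist())
    open('samp.txt','a').write(repr([o['qpos'].tolist(),o['ee_pos'].tolist(),o['orientation'].tolist()])+'\n')
    return o
E
python3 - <<'E'
from h import *
state();go(can([0,46,190]),TD)
E
```

```text
t 0.1 p [ 232.7 -579.5  241. ] can [-396.  -316.8  241. ] F [-0.1 -0.2  0.3] w 87.73349748816484 g 0.0 q [-1.208  0.424  1.631  0.     1.089 -0.019]
[[0.987, 0.161, -0.0], [0.161, -0.987, 0.001], [0.0, -0.001, -1.0]]
row [ 449.2 -294.2   51.4] [-0.001  0.     0.162]
```

```bash
python3 -m inch '[[[449,-294,51,0,0,0.162,60],[449,-294,51,0,0,0.162,60],[449,-294,51,0,0,0.162,60],[449,-294,51,0,0,0.162,60],[449,-294,51,0,0,0.162,60],[449,-294,51,0,0,0.162,60],[449,-294,51,0,0,0.162,60],[449,-294,51,0,0,0.162,60],[449,-294,51,0,0,0.162,60],[449,-294,51,0,0,0.162,60],[449,-294,51,0,0,0.162,60],[449,-294,51,0,0,0.162,60],[449,-294,51,0,0,0.162,60],[449,-294,51,0,0,0.162,60],[449,-294,51,0,0,0.162,60],[449,-294,51,0,0,0.162,60]]]'
python3 - <<'E'
from h import *
state();go(can([0,46,190]),TD)
c=cam('scene');save(c,'k1.png');f=c['frame'][110:260,180:380];cv2.imwrite('pics/k1z.png',cv2.resize(f,(800,600),interpolation=2)[:,:,::-1])
E
```

```text
t: 1.7
ee_pos: [539.5, -140.9, 190.8]
orientation: [3.123, 0.342, 0.0]
ft_force: [-1.0, 0.2, 0.9]
width: 52.9
grasp_force: 0.0
t 1.7 p [ 539.5 -140.9  190.8] can [ -0.9  44.3 190.8] F [-1.   0.2  0.9] w 52.85434580754613 g 0.0 q [-0.277  0.391  1.819 -0.     0.931  1.076]
[[1.0, -0.002, 0.0], [-0.002, -1.0, -0.0], [0.0, 0.0, -1.0]]
row [ 0.9 -1.7  0.8] [ 0.    -0.    -0.002]
```

View pics/k1z.png

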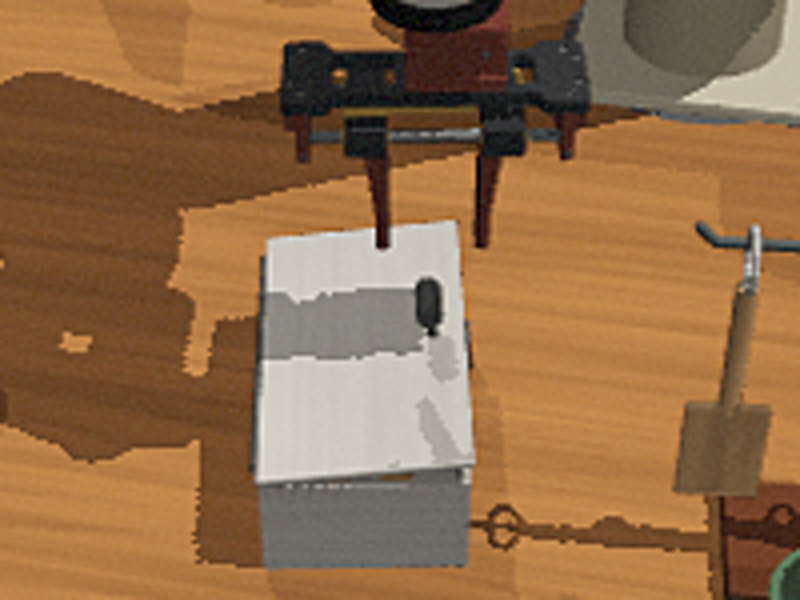

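The gripper hangs over the lid with fingertips at zoom (382,246) and (482,246). The bar of the knob is at (429,303), clear of everything else.

Run:
```python
from h import *
import pickle
s=pickle.load(open('scene0.pkl','rb'));t=pickle.load(open('top0.pkl','rb'))
k=onz(s,429/4+180,303/4+110,108);print(k,Rc.inv().apply(k-C0))
print(tri(t,((591)/3.478+130,216/3.478+190),s,(287.2,185.7)))
print('tips mid expected',proj(s,[539.5,-140.9,172])*1, 'seen',432/4+180,246/4+110)
```

```text
[ 529.95  -144.148  108.   ] [-10.87   43.267 108.   ]
(array([ 539.761, -143.278,  116.374]), np.float64(1.5985592792810712))
tips mid expected [[288.043 168.622]] seen 288.0 171.5
```

```bash
python3 -m inch '[[[1,0,40,0,0,0,60],[1,0,77,0,0,0,60],[1,0,77,0,0,0,60],[1,0,77,0,0,0,60],[1,0,77,0,0,0,0],[1,0,77,0,0,0,0],[1,0,77,0,0,0,0],[1,0,77,0,0,0,0],[1,0,77,0,0,0,0],[1,0,77,0,0,0,0]]]'
python3 - <<'E'
from h import *
state()
# arc plan, tool axes from present: lid angle a, tool turned by a*f
o=status.get_obs();p=Rc.inv().apply(o['ee_pos']-C0);h=np.array([p[0],-65,75]);
d=np.array([0,p[1]+65,p[2]-75])
for a in np.radians(range(5,66,5)):
    q=h+R.from_euler('x',a).apply(d)-p   # tool turned with the lid
    print(round(np.degrees(a)),[0,-q[1].round(1),-q[2].round(1)],'turn x',(-a).round(3),)
E
```

```text
t: 2.75
ee_pos: [541.5, -140.5, 114.1]
orientation: [3.121, 0.345, 0.002]
ft_force: [0.7, -4.3, -1.3]
width: 17.3
grasp_force: 30.0
t 2.75 p [ 541.5 -140.5  114.1] can [  1.2  44.3 114.1] F [ 0.7 -4.3 -1.3] w 17.337929903647595 g 29.991719126701355 q [-0.275  0.508  1.856 -0.002  0.776  1.077]
[[1.0, 0.0, 0.001], [0.0, -1.0, -0.002], [0.001, 0.002, -1.0]]
5 [0, np.float64(3.8), np.float64(-9.4)] turn x -0.087
10 [0, np.float64(8.4), np.float64(-18.4)] turn x -0.175
15 [0, np.float64(13.8), np.float64(-26.9)] turn x -0.262
20 [0, np.float64(19.9), np.float64(-35.0)] turn x -0.349
25 [0, np.float64(26.7), np.float64(-42.5)] turn x -0.436
30 [0, np.float64(34.2), np.float64(-49.4)] turn x -0.524
35 [0, np.float64(42.2), np.float64(-55.6)] turn x -0.611
40 [0, np.float64(50.7), np.float64(-61.1)] turn x -0.698
45 [0, np.float64(59.6), np.float64(-65.8)] turn x -0.785
50 [0, np.float64(69.0), np.float64(-69.7)] turn x -0.873
55 [0, np.float64(78.6), np.float64(-72.8)] turn x -0.96
60 [0, np.float64(88.5), np.float64(-75.1)] turn x -1.047
65 [0, np.float64(98.5), np.float64(-76.5)] turn x -1.134
```

```bash
python3 -m inch '[[[0,3.8,-9.4,0.087,0,0,0],[0,8.4,-18.4,0.175,0,0,0],[0,13.8,-26.9,0.262,0,0,0],[0,19.9,-35,0.349,0,0,0],[0,26.7,-42.5,0.436,0,0,0],[0,34.2,-49.4,0.524,0,0,0],[0,42.2,-55.6,0.611,0,0,0]]]'
python3 - <<'E'
from h import *
state()
E
```

```text
t: 3.45
ee_pos: [550.7, -181.1, 169.3]
orientation: [-2.515, -0.278, 0.086]
ft_force: [3.8, 1.8, -7.3]
width: 17.0
grasp_force: 30.0
t 3.45 p [ 550.7 -181.1  169.3] can [  1.3   2.7 169.3] F [ 3.8  1.8 -7.3] w 17.0373681199314 g 30.03121018409729 q [-0.548  0.649  1.569  0.435  1.396  0.621]
[[1.0, 0.001, 0.001], [-0.0, -0.817, 0.576], [0.001, -0.576, -0.817]]
```

```bash
python3 -m inch '[[[0,3.8,-9.4,0.087,0,0,0],[0,8.4,-18.4,0.175,0,0,0],[0,13.8,-26.9,0.262,0,0,0],[0,19.9,-35,0.349,0,0,0],[0,26.7,-42.5,0.436,0,0,0],[0,34.2,-49.4,0.524,0,0,0],[0,42.2,-55.6,0.611,0,0,0]]]'
python3 - <<'E'
from h import *
state()
E
```

```text
t: 4.15
ee_pos: [565.5, -245.7, 191.1]
orientation: [-1.907, -0.211, 0.146]
ft_force: [5.4, 4.8, 0.6]
width: 17.7
grasp_force: 30.0
t 4.15 p [ 565.5 -245.7  191.1] can [  1.7 -63.6 191.1] F [5.4 4.8 0.6] w 17.68102374971432 g 30.000211000442505 q [-0.702  0.958  1.239  0.674  1.992  0.565]
[[1.0, 0.002, 0.001], [-0.0, -0.338, 0.941], [0.002, -0.941, -0.338]]
```

```bash
python3 -m inch '[[[0,3.8,-9.4,0.087,0,0,0],[0,8.4,-18.4,0.175,0,0,0],[0,13.8,-26.9,0.262,0,0,0],[0,19.9,-35,0.349,0,0,0]]]'
python3 - <<'E'
from h import *
state()
E
```

```text
t: 4.55
ee_pos: [574.4, -284.6, 184.5]
orientation: [-1.561, -0.174, 0.17]
ft_force: [9.2, 4.4, 4.6]
width: 17.2
grasp_force: 30.0
t 4.55 p [ 574.4 -284.6  184.5] can [   1.9 -103.5  184.5] F [9.2 4.4 4.6] w 17.22558909583101 g 29.99297171831131 q [-0.742  1.156  1.066  0.859  2.283  0.643]
[[1.0, 0.003, 0.001], [-0.001, 0.003, 1.0], [0.003, -1.0, 0.003]]
```

```bash
python3 -m inch '[[[0,3.8,-9.4,0.087,0,0,0],[0,8.4,-18.4,0.175,0,0,0],[0,13.8,-26.9,0.262,0,0,0],[0,13.8,-26.9,0.262,0,0,0],[0,13.8,-26.9,0.262,0,0,60],[0,13.8,-26.9,0.262,0,0,60],[0,13.8,-26.9,0.262,0,0,60],[0,13.8,-26.9,0.262,0,0,60]]]'
python3 - <<'E'
from h import *
state()
E
```

```text
t: 5.35
ee_pos: [579.1, -310.5, 170.0]
orientation: [-1.303, -0.143, 0.188]
ft_force: [0.1, -0.6, 0.1]
width: 45.8
grasp_force: 0.0
t 5.35 p [ 579.1 -310.5  170. ] can [   0.8 -129.8  170. ] F [ 0.1 -0.6  0.1] w 45.848105895945274 g 0.0 q [-0.754  1.3    0.962  1.054  2.467  0.767]
[[1.0, -0.0, 0.0], [-0.0, 0.259, 0.966], [-0.0, -0.966, 0.259]]
```

```bash
python3 -m inch '[[[0,0,-35,0,0,0,60],[0,0,-70,0,0,0,60],[0,-60,-100,-0.15,0,0,60],[0,-110,-130,-0.3,0,0,60],[0,-160,-150,-0.45,0,0,60],[0,-200,-150,-0.6,0,0,60],[0,-240,-150,-0.75,0,0,60],[0,-270,-130,-0.9,0,0,60],[0,-290,-120,-1.05,0,0,60],[0,-300,-110,-1.2,0,0,60],[0,-300,-100,-1.35,0,0,60],[0,-300,-100,-1.5,0,0,60],[0,-300,-100,-1.65,0,0,60],[0,-300,-100,-1.83,0,0,60],[0,-300,-100,-1.83,0,0,60],[0,-300,-100,-1.83,0,0,60],[0,-300,-100,-1.83,0,0,60]]]'
cat > kin.py <<'E'
from h import *
from scipy.optimize import least_squares
S=[eval(l) for l in open('samp.txt')]
def fk(x,q):
    z1,r1,L1,L2,o3,L3,dy,a2,a3,a4,a5,a6=x
    Ry=lambda a:R.from_euler('y',a);Rz=lambda a:R.from_euler('z',a)
    A=Rz(q[0]);p=A.apply([r1,0,z1])
    A=A*Ry(q[1]+a2);p=p+A.apply([0,dy,L1])
    A=A*Ry(q[2]+a3);p=p+A.apply([o3,0,0])
    A=A*Rz(q[3]+a4);p=p+A.apply([0,0,L2])
    A=A*Ry(q[4]+a5);A=A*Rz(q[5]+a6);return p+A.apply([0,0,L3]),A
def res(x):
    r=[]
    for q,p,o in S:
        P,A=fk(x,q);r+=list(P-p)+list(300*(A.inv()*R.from_rotvec(o)).as_rotvec())
    return np.array(r)+0
def fit():
    best=None
    for a6 in(0,1.571,-1.571):
        f=least_squares(lambda x:np.r_[res(x),1e-3*(x-x0(a6))],x0(a6))
        if best is None or f.cost<best.cost:best=f
    return best
def x0(a6): return np.array([300,0,400,400,0,250,0,0,0,0,0,a6])
E
python3 - <<'E'
from kin import *
state()
import kin;kin.S=[eval(l) for l in open('samp.txt')]
f=fit();print(f.cost,f.x,np.abs(res(f.x)).max());np.save('x.npy',f.x)
E
```

```text
t: 7.05
ee_pos: [617.1, -480.6, 434.0]
orientation: [-3.119, -0.344, 0.001]
ft_force: [0.5, 0.4, -0.8]
width: 52.5
grasp_force: 0.0
t 7.05 p [ 617.1 -480.6  434. ] can [   0.8 -304.1  434. ] F [ 0.5  0.4 -0.8] w 52.46652158192403 g 0.0 q [-0.678  0.554  0.994  0.002  1.597  0.673]
[[1.0, -0.0, -0.0], [-0.0, -1.0, 0.004], [-0.0, -0.004, -1.0]]
0.020881443214731146 [312.4     0.001 563.099 484.9    77.5   290.643  11.9    -0.      0.
  -0.     -0.      1.571] 0.00021876316685620623
```

```bash
cat >> kin.py <<'E'
X=np.load('x.npy') if __import__('os').path.exists('x.npy') else None
LO=np.array([-3,-.9,.09,-1.31,.11,-2.54])+.01;HI=np.array([3,2.11,2.58,4.45,2.69,2.54])-.01
def ik(P,A,q0):
    g=lambda q:(lambda r:np.r_[r[0]-P,300*(r[1].inv()*A).as_rotvec()])(fk(X,q))
    f=least_squares(g,np.clip(q0,LO+.01,HI-.01),bounds=(LO,HI));return f.x,np.sqrt(2*f.cost)
E
python3 - <<'E'
from kin import *
rng=np.random.default_rng(0)
def frame(z,x): z=z/np.linalg.norm(z);y=np.cross(z,x);y/=np.linalg.norm(y);x=np.cross(y,z);return R.from_matrix(np.c_[x,y,z])
G=np.array([589,222.3,238.5-90])
for b in(0,20,35):
  for s in(1,-1):
    for ph in range(-90,91,15):
      br=np.radians(b);a=np.radians(ph)
      z=np.array([np.cos(a)*np.cos(br),np.sin(a)*np.cos(br),-np.sin(br)]);A=frame(z,np.array([0,0,-s]))
      out={}
      for k in range(12):
        q,e=ik(G,A,rng.uniform([-.5,-.3,.8,-1.3,.2,-2.5],[1.5,1.2,2.3,4.4,2.6,2.5]))
        if e<1:out[tuple(q.round(2))]=1
      if out:print(b,s,ph,*[np.array(o) for o in out])
E
```

```text
0 1 -90 [ 0.7   1.12  1.27 -1.02  2.03  0.95]
0 1 -75 [ 0.76  1.07  1.44 -1.16  1.86  0.99]
0 1 -15 [0.74 0.95 2.09 4.15 1.52 1.49]
0 1 0 [0.61 0.97 2.2  3.75 1.6  1.59]
0 1 15 [0.41 0.99 2.26 3.29 1.68 1.59]
0 1 30 [0.19 0.98 2.25 2.81 1.66 1.54]
0 1 45 [0.01 0.96 2.18 2.37 1.57 1.57]
0 1 60 [-0.09  0.95  2.06  2.    1.52  1.69]
0 1 75 [-0.14  0.96  1.91  1.69  1.54  1.84]
0 1 90 [-0.14  0.98  1.74  1.45  1.63  1.98]
0 -1 -90 [ 0.7   1.12  1.27 -1.02  2.03 -2.19]
0 -1 -75 [ 0.76  1.07  1.44 -1.16  1.86 -2.15]
0 -1 -15 [ 0.74  0.95  2.09  4.15  1.52 -1.65]
0 -1 0 [ 0.61  0.97  2.2   3.75  1.6  -1.55]
0 -1 15 [ 0.41  0.99  2.26  3.29  1.68 -1.55]
0 -1 30 [ 0.19  0.98  2.25  2.81  1.66 -1.6 ]
0 -1 45 [ 0.01  0.96  2.18  2.37  1.57 -1.57]
0 -1 60 [-0.09  0.95  2.06  2.    1.52 -1.45]
0 -1 75 [-0.14  0.96  1.91  1.69  1.54 -1.3 ]
0 -1 90 [-0.14  0.98  1.74  1.45  1.63 -1.16]
20 1 -90 [ 0.68  0.97  1.34 -0.84  1.78  0.95]
20 1 -75 [ 0.74  0.91  1.5  -0.99  1.6   0.93]
20 1 -60 [ 0.77  0.85  1.67 -1.17  1.43  0.96]
20 1 -15 [0.71 0.72 2.13 4.22 1.07 1.3 ]
20 1 0 [0.58 0.71 2.23 3.78 1.06 1
[... 1170 characters left out ...]

35 1 60 [0.01 0.59 2.07 1.71 0.79 2.17]
35 1 75 [-0.04  0.63  1.94  1.38  0.95  2.27]
35 1 90 [-0.05  0.69  1.8   1.14  1.12  2.31]
35 -1 -90 [ 0.65  0.85  1.41 -0.71  1.59 -2.23]
35 -1 -75 [ 0.69  0.79  1.55 -0.85  1.42 -2.29]
35 -1 -60 [ 0.72  0.73  1.69 -1.02  1.24 -2.32]
35 -1 -45 [ 0.73  0.67  1.84 -1.22  1.06 -2.31]
35 -1 -15 [ 0.64  0.58  2.09  4.42  0.74 -2.12]
35 -1 0 [ 0.54  0.55  2.18  3.92  0.64 -1.92]
35 -1 15 [ 0.39  0.54  2.23  3.33  0.59 -1.65]
35 -1 30 [ 0.23  0.54  2.22  2.72  0.61 -1.39]
35 -1 45 [ 0.1   0.56  2.17  2.16  0.67 -1.15]
35 -1 60 [ 0.01  0.59  2.07  1.71  0.79 -0.97]
35 -1 75 [-0.04  0.63  1.94  1.38  0.95 -0.87]
35 -1 90 [-0.05  0.69  1.8   1.14  1.12 -0.83]
```

Run:
```python
from h import *
c=cam('top');f=c['frame'][195:315,270:370];a=cv2.resize(f,(500,600),interpolation=2)
s=cam('scene')['frame'][140:270,215:325];b=cv2.resize(s,(508,600),interpolation=2)
cv2.imwrite('pics/in.png',np.hstack([a,b])[:,:,::-1][:, :800] if 0 else cv2.resize(np.hstack([a,b]),(800,476))[:,:,::-1])
```

```text
(no output)
```

View pics/in.png

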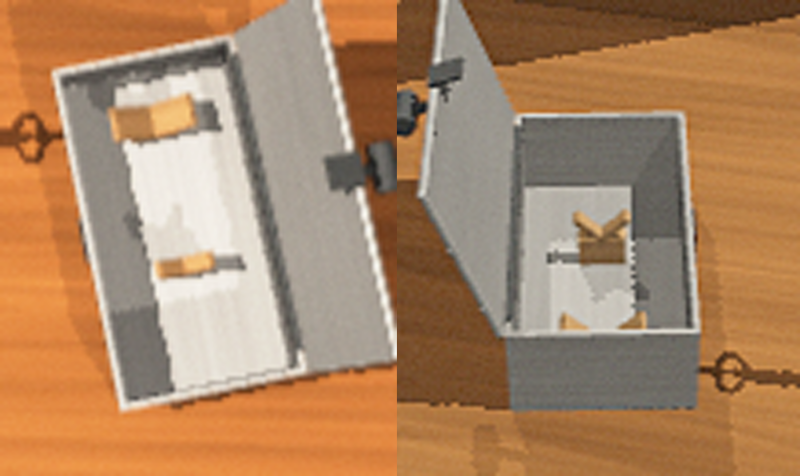

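The open canister seen from above has rim corners at (55,72), (235,38), (302,365) and (122,408). The wide notch is at about (152,115) and the narrow one at (187,263), and the floor between them is free. The lid stands slightly past upright.

```bash
cat > plan.py <<'E'
from kin import *
SY=.112;D=R.from_euler('z',SY)
def frame(z,x): z=z/np.linalg.norm(z);y=np.cross(z,x);y/=np.linalg.norm(y);x=np.cross(y,z);return R.from_matrix(np.c_[x,y,z])
b=np.radians(10);ph=np.radians(-70);ah=np.array([np.cos(ph),np.sin(ph),0]);a=ah*np.cos(b)-np.array([0,0,np.sin(b)])
GZ=95.
G=np.array([589.,222.3,238.5-GZ]);AG=frame(a,np.array([0,0,-1.]))
PG=G-8*a
cx=Rc.apply([1,0,0])
# M: -Z->canX, ah->-Z
M=R.from_matrix(np.c_[cx,np.array([0,0,-1.]),np.cross(cx,[0,0,-1.])]@np.c_[[0,0,-1.],ah,np.cross([0,0,-1.],ah)].T)
AP=R.from_rotvec(-.3*cx)*M*AG
def place(p): return can(p)-8*AP.apply([0,0,1])   # TCP so that the dipper axis at the grasp is at can point p
E
python3 - <<'E'
from plan import *
import h
t=cam('top');T=lambda u,v:((u+.5)/3.968+270-.5,(v+.5)/3.968+195-.5)
L=np.array([onz(t,*T(*p),75) for p in[(55,72),(235,38),(302,365),(122,408)]])
d=L[0]-L[3]+L[1]-L[2];e=L[0]-L[1]+L[3]-L[2]
print('rim',L.mean(0),np.arctan2(d[1],d[0]),np.arctan2(-e[0],e[1]),np.linalg.norm(d)/2,np.linalg.norm(e)/2)
print('notches',[Rc.inv().apply(onz(t,*T(*p),z)-C0) for p,z in[((152,115),24),((187,263),32)]])
q=status.get_obs()['qpos']
def chk(n,P,A):
    global q
    q,e=ik(P,A,q);print(n,P.round(0),q.round(2),'err',round(e,2))
print(AG.as_matrix(),AP.as_matrix())
q=np.array([.74,.9,1.5,-1.1,1.7,.97])
out=D.apply([0,1,0])
chk('g',PG,AG);chk('up',PG+[0,0,16],AG);chk('out',PG+[0,0,16]+60*out,AG);chk('pre',PG-90*a,AG);chk('hi',PG+[0,0,220]+60*out,AG)
from scipy.spatial.transform import Slerp
P0=PG+[0,0,220]+60*out;P1=place([17,0,220]);sl=Slerp([0,1],R.concatenate([AG,AP]))
for u in(.2,.4,.6,.8,1):chk(u,P0+(P1-P0)*u,sl(u))
chk('pl',place([17,0,42]),AP)
print('wrist at place',R.from_rotvec((AG.inv()*AP).as_rotvec()).magnitude())
E
```

```text
rim [ 550.724 -184.33    75.   ] 0.2169677718368848 0.23559897620716866 233.952181450812 127.6905682655244
notches [array([81.345,  0.171, 24.   ]), array([-28.778,  -2.673,  32.   ])]
[[-0.059  0.94   0.337]
 [ 0.163  0.342 -0.925]
 [-0.985  0.    -0.174]] [[ 0.95   0.208  0.233]
 [ 0.265 -0.932 -0.246]
 [ 0.166  0.296 -0.941]]
g [586. 230. 145.] [ 0.78  0.98  1.52 -1.12  1.68  0.98] err 0.0
up [586. 230. 161.] [ 0.78  0.95  1.52 -1.12  1.69  0.97] err 0.0
out [580. 289. 161.] [ 0.84  0.99  1.42 -1.08  1.76  0.93] err 0.0
pre [556. 313. 161.] [ 0.89  0.99  1.41 -1.05  1.78  0.94] err 0.0
hi [580. 289. 365.] [ 0.84  0.71  1.42 -1.14  1.88  0.67] err 0.0
0.2 [577. 196. 337.] [ 0.71  0.62  1.52 -0.98  1.75  1.  ] err 0.0
0.4 [574. 102. 310.] [ 0.54  0.51  1.63 -0.85  1.54  1.25] err 0.0
0.6 [571.   9. 282.] [ 0.33  0.4   1.75 -0.74  1.27  1.41] err 0.0
0.8 [568. -85. 255.] [ 0.07  0.32  1.85 -0.6   0.96  1.46] err 0.0
1 [ 565. -178.  228.] [-0.24  0.3   1.91 -0.3   0.67  1.3 ] err 0.0
pl [ 565. -178.   50.] [-0.24  0.6   1.99 -0.63  0.32  1.67] err 0.0
wrist at place 1.9986825486619653
```

Run:
```python
from plan import *
o=status.get_obs();q=o['qpos'];go([535,325,430],AG)
sl=Slerp=None
from scipy.spatial.transform import Slerp
sl=Slerp([0,1],R.concatenate([R.from_rotvec(o['orientation']),AG]))
for u in np.linspace(.1,1,10):
    q,e=ik(o['ee_pos']+(np.array([535,325,430])-o['ee_pos'])*u,sl(u),q);print(q.round(2),round(e,2))
```

```text
row [  95.  -805.2    6.4] [-1.169 -1.026 -1.387]
[-0.54  0.45  1.17 -0.15  1.51  0.68] 0.0
[-0.38  0.37  1.31 -0.31  1.47  0.73] 0.0
[-0.2   0.32  1.42 -0.46  1.47  0.79] 0.0
[-0.01  0.3   1.5  -0.6   1.51  0.85] 0.0
[ 0.18  0.31  1.54 -0.71  1.58  0.9 ] 0.0
[ 0.36  0.35  1.56 -0.81  1.67  0.91] 0.0
[ 0.53  0.4   1.54 -0.88  1.76  0.9 ] 0.0
[ 0.67  0.48  1.51 -0.96  1.85  0.84] 0.0
[ 0.81  0.56  1.46 -1.04  1.93  0.74] 0.0
[ 0.92  0.64  1.39 -1.13  1.98  0.6 ] 0.0
```

```bash
python3 -m inch '[[[10,-80,1,-0.117,-0.103,-0.139,60],[19,-161,1,-0.234,-0.205,-0.277,60],[28,-241,2,-0.35,-0.308,-0.416,60],[38,-322,3,-0.468,-0.41,-0.555,60],[47,-402,3,-0.585,-0.513,-0.694,60],[57,-483,4,-0.7,-0.616,-0.832,60],[67,-563,4,-0.818,-0.718,-0.971,60],[76,-644,5,-0.935,-0.82,-1.11,60],[86,-725,6,-1.05,-0.923,-1.248,60],[95,-805,6,-1.169,-1.026,-1.387,60],[95,-805,6,-1.169,-1.026,-1.387,60],[95,-805,6,-1.169,-1.026,-1.387,60],[95,-805,6,-1.169,-1.026,-1.387,60],[95,-805,6,-1.169,-1.026,-1.387,60],[95,-805,6,-1.169,-1.026,-1.387,60],[95,-805,6,-1.169,-1.026,-1.387,60],[95,-805,6,-1.169,-1.026,-1.387,60],[95,-805,6,-1.169,-1.026,-1.387,60],[95,-805,6,-1.169,-1.026,-1.387,60],[95,-805,6,-1.169,-1.026,-1.387,60]]]'
python3 - <<'E'
from plan import *
state();go(PG-90*a,AG)
E
```

```text
t: 9.2
ee_pos: [534.8, 323.7, 430.3]
orientation: [1.051, 1.498, -0.883]
ft_force: [-0.3, -0.2, 0.2]
width: 52.8
grasp_force: 0.0
t 9.2 p [534.8 323.7 430.3] can [ 96.  498.8 430.3] F [-0.3 -0.2  0.2] w 52.7683023988943 g 0.0 q [ 0.919  0.639  1.389 -1.131  1.984  0.603]
[[-0.022, 0.992, 0.125], [0.171, 0.127, -0.977], [-0.985, -0.0, -0.172]]
row [262.8  16.3  63.5] [-0.002  0.002 -0.   ]
```

```bash
python3 -m inch '[[[50,3,12,0,0,0,60],[100,6,25,0,0,0,60],[150,9,37,0,0,0,60],[200,12,48,0,0,0,60],[240,15,58,0,0,0,60],[263,16,63,0,0,0,60],[263,16,63,0,0,0,60],[263,16,63,0,0,0,60]]]'
python3 - <<'E'
from plan import *
state();go(PG,AG)
c=cam('scene');save(c,'g1.png');t=cam('top')
A=cv2.resize(c['frame'][120:280,360:520],(480,480),interpolation=2);B=cv2.resize(t['frame'][150:290,80:220],(320,320),interpolation=2)
B=np.vstack([B,np.zeros((160,320,3),np.uint8)]);cv2.imwrite('pics/g1z.png',np.hstack([A,B])[:,:,::-1])
E
```

```text
t: 10.0
ee_pos: [555.8, 314.4, 161.3]
orientation: [1.05, 1.498, -0.882]
ft_force: [0.6, 0.8, 1.1]
width: 52.9
grasp_force: 0.0
t 10.0 p [555.8 314.4 161.3] can [114.4 485.2 161.3] F [0.6 0.8 1.1] w 52.9222068643727 g 0.0 q [ 0.889  0.991  1.408 -1.045  1.789  0.936]
[[-0.021, 0.992, 0.126], [0.17, 0.128, -0.977], [-0.985, 0.001, -0.172]]
row [ 0.7 -0.2 91.6] [-0.001  0.002 -0.001]
```

View pics/g1z.png

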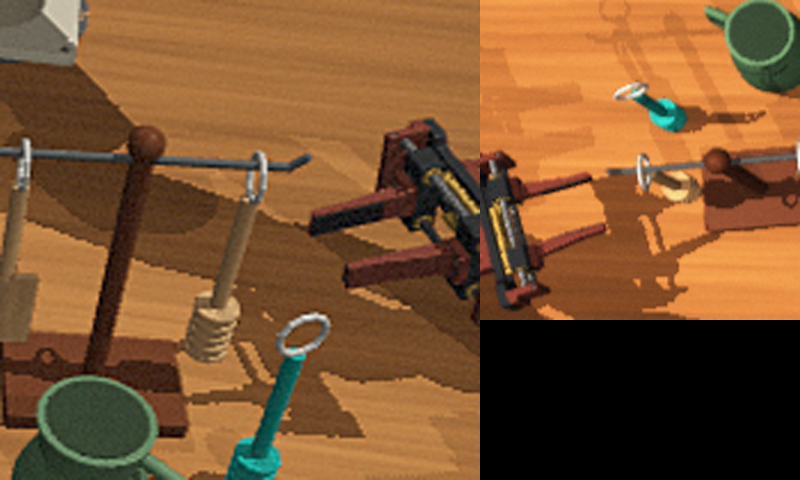

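The gripper stands ready to the right of the dipper, fingertips at zoom (315,222) and (350,275). It is aimed at the handle, clear of the hook tip and the turquoise decoy.

```bash
python3 -m inch '[[[0,0,30,0,0,0,60],[0,0,60,0,0,0,60],[0,0,80,0,0,0,60],[1,0,91,0,0,0,60],[1,0,91,0,0,0,60],[1,0,91,0,0,0,0],[1,0,91,0,0,0,0],[1,0,91,0,0,0,0],[1,0,91,0,0,0,0],[1,0,91,0,0,0,0],[1,0,91,0,0,0,0],[1,0,91,0,0,0,0],[1,0,91,0,0,0,0]]]'
python3 - <<'E'
from plan import *
state();out=D.apply([0,1,0])
for n,P in[('up',[0,0,16]),('out',[0,0,16]+60*out),('hi',[0,0,330]+60*out)]:
    print(n);go(status.get_obs()['ee_pos']+P,AG)
c=cam('scene')
cv2.imwrite('pics/g2.png',cv2.resize(c['frame'][130:270,370:510],(560,560),interpolation=2)[:,:,::-1])
E
```

```text
t: 11.4
ee_pos: [586.0, 231.3, 143.7]
orientation: [1.049, 1.499, -0.881]
ft_force: [0.3, -0.0, -0.0]
width: 13.4
grasp_force: 30.0
t 11.4 p [586.  231.3 143.7] can [125.7 397.5 143.7] F [ 0.3 -0.  -0. ] w 13.364892515736564 g 30.000056326389313 q [ 0.781  0.978  1.514 -1.121  1.683  0.986]
[[-0.022, 0.992, 0.128], [0.171, 0.129, -0.977], [-0.985, 0.001, -0.172]]
up
row [-15.8   0.   -2.8] [ 0.001  0.001 -0.   ]
out
row [ -5.7  14.1 -60.2] [ 0.001  0.001 -0.   ]
hi
row [-315.    14.3 -114.3] [ 0.001  0.001 -0.   ]
```

View pics/g2.png

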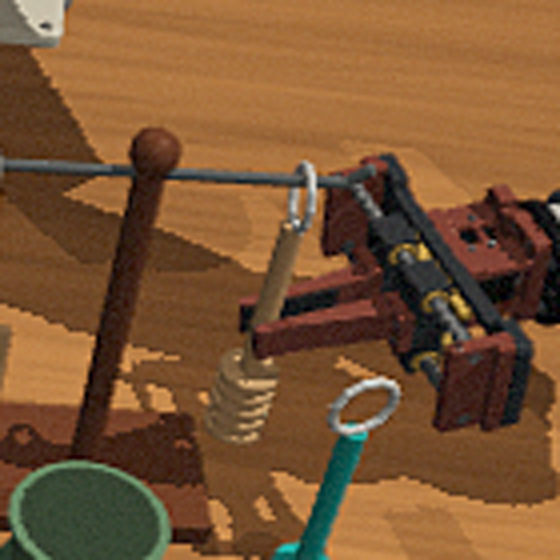

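The fingers hold the handle mid-way around (270,310), the ring still on the bar at (303,197).

```bash
python3 -m inch '[[[-8,0,-1.4,0,0,0,0],[-15.8,0,-2.8,0,0,0,0],[-15.8,0,-2.8,0,0,0,0],[-13.3,3.5,-17,0,0,0,0],[-10.7,7,-31.5,0,0,0,0],[-8.2,10.5,-46,0,0,0,0],[-5.7,14,-60,0,0,0,0],[-3.2,17.5,-74.5,0,0,0,0],[-0.7,21,-89,0,0,0,0],[-0.7,21,-89,0,0,0,0]]]'
python3 - <<'E'
from plan import *
o=state()
c=cam('scene');cv2.imwrite('pics/g3.png',cv2.resize(c['frame'][130:270,340:540],(800,560),interpolation=2)[:,:,::-1])
t=cam('top')
# plan: rise, then rotate+travel
q=o['qpos'];p=o['ee_pos'];A0=R.from_rotvec(o['orientation'])
from scipy.spatial.transform import Slerp
def path(P0,A0,P1,A1,n=8):
    global q
    sl=Slerp([0,1],R.concatenate([A0,A1]))
    for u in np.linspace(1/n,1,n):
        q,e=ik(P0+(P1-P0)*u,sl(u),q);print(q.round(2),round(e,2))
P1=p+[-60,0,300];go(P1,A0);path(p,A0,P1,A0,3)
P2=place([17,0,300]);print(P2);path(P1,A0,P2,AP)
print(A0.inv().apply(P2-P1),(A0.inv()*AP).as_rotvec())
E
```

```text
t: 12.45
ee_pos: [575.5, 323.2, 159.6]
orientation: [1.049, 1.5, -0.878]
ft_force: [0.0, -0.1, -0.4]
width: 13.2
grasp_force: 30.0
t 12.45 p [575.5 323.2 159.6] can [135.6 489.4 159.6] F [ 0.  -0.1 -0.4] w 13.189160740684462 g 29.99932587146759 q [ 0.877  1.011  1.358 -1.063  1.793  0.905]
[[-0.021, 0.991, 0.13], [0.172, 0.131, -0.976], [-0.985, 0.002, -0.173]]
row [-291.7  -55.5  -74. ] [-0.002  0.001  0.001]
[ 0.9   0.86  1.41 -1.07  1.85  0.82] 0.0
[ 0.92  0.72  1.43 -1.09  1.93  0.71] 0.0
[ 0.94  0.59  1.4  -1.13  2.01  0.58] 0.0
[ 564.726 -178.321  307.527]
[ 0.85  0.53  1.47 -1.02  1.94  0.8 ] 0.0
[ 0.74  0.47  1.53 -0.92  1.84  0.99] 0.0
[ 0.62  0.4   1.6  -0.84  1.71  1.15] 0.0
[ 0.49  0.33  1.66 -0.76  1.55  1.26] 0.0
[ 0.33  0.26  1.73 -0.69  1.38  1.34] 0.0
[ 0.16  0.21  1.78 -0.59  1.19  1.37] 0.0
[-0.04  0.19  1.82 -0.45  1.    1.34] 0.0
[-0.24  0.19  1.84 -0.25  0.84  1.23] 0.0
[  65.171 -126.883  506.712] [0.823 0.905 1.581]
```

View pics/g3.png

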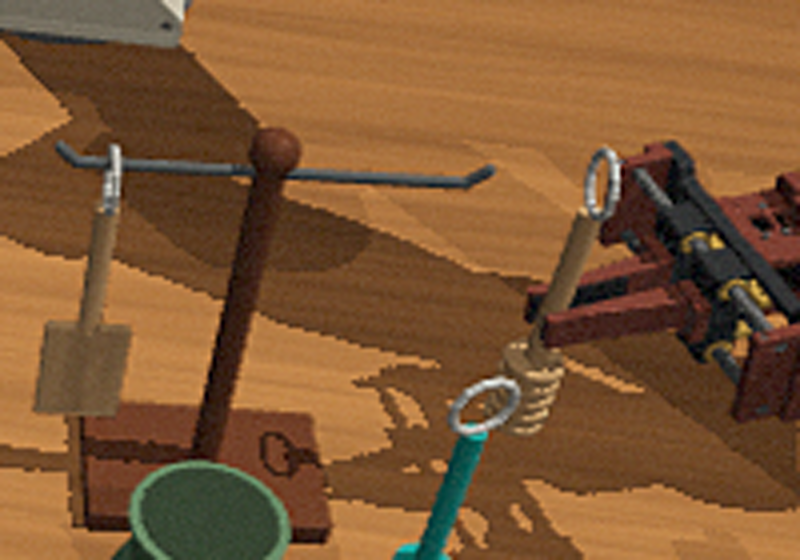

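The dipper is off the hook, its ring free at (603,185). The bar's +y arm is empty and the spatula still hangs at (110,180).

```bash
python3 -m inch '[[[-36,-7,-9,0,0,0,0],[-73,-14,-18,0,0,0,0],[-110,-21,-28,0,0,0,0],[-146,-28,-37,0,0,0,0],[-182,-35,-46,0,0,0,0],[-219,-42,-55,0,0,0,0],[-255,-48,-65,0,0,0,0],[-291,-55,-74,0,0,0,0],[-291,-55,-74,0,0,0,0]]]'
python3 -m inch '[[[4,-8,32,0.051,0.057,0.099,0],[8,-16,63,0.103,0.113,0.198,0],[12,-24,95,0.154,0.17,0.296,0],[16,-32,127,0.206,0.226,0.395,0],[20,-40,158,0.257,0.283,0.494,0],[24,-48,190,0.309,0.339,0.593,0],[29,-56,222,0.36,0.396,0.692,0],[33,-63,253,0.411,0.453,0.79,0],[37,-71,285,0.463,0.509,0.889,0],[41,-79,317,0.514,0.566,0.988,0],[45,-87,348,0.566,0.622,1.087,0],[49,-95,380,0.617,0.679,1.186,0],[53,-103,412,0.669,0.735,1.285,0],[57,-111,443,0.72,0.792,1.383,0],[61,-119,475,0.772,0.848,1.482,0],[65,-127,507,0.823,0.905,1.581,0],[65,-127,507,0.823,0.905,1.581,0],[65,-127,507,0.823,0.905,1.581,0]]]'
python3 - <<'E'
from plan import *
o=state();go(place([17,0,300]),AP)
go(place([17,0,120]),AP);go(place([17,0,43]),AP)
t=cam('top');save(t,'p1t.png');c=cam('scene')
A=cv2.resize(t['frame'][180:320,250:390],(400,400),interpolation=2);B=cv2.resize(c['frame'][60:220,200:360],(400,400),interpolation=2)
cv2.imwrite('pics/p1.png',np.hstack([A,B])[:,:,::-1])
E
```

```text
t: 13.45
ee_pos: [515.9, 322.8, 464.5]
orientation: [1.056, 1.497, -0.874]
ft_force: [1.2, 0.0, -0.5]
width: 13.4
grasp_force: 30.0
t: 15.25
ee_pos: [562.5, -180.4, 306.4]
orientation: [2.827, 0.343, 0.288]
ft_force: [0.3, 0.2, -0.6]
width: 13.1
grasp_force: 30.0
t 15.25 p [ 562.5 -180.4  306.4] can [ 13.    0.8 306.4] F [ 0.3  0.2 -0.6] w 13.13969161937608 g 29.999580681324005 q [-0.238  0.193  1.839 -0.256  0.837  1.237]
[[0.986, -0.004, 0.168], [0.046, -0.955, -0.293], [0.162, 0.296, -0.941]]
row [ 2.8 -1.2 -1.1] [ 0.001  0.005 -0.004]
row [-26.3 -54.5 168.4] [ 0.001  0.005 -0.004]
row [-38.8 -77.3 240.9] [ 0.001  0.005 -0.004]
```

View pics/p1.png

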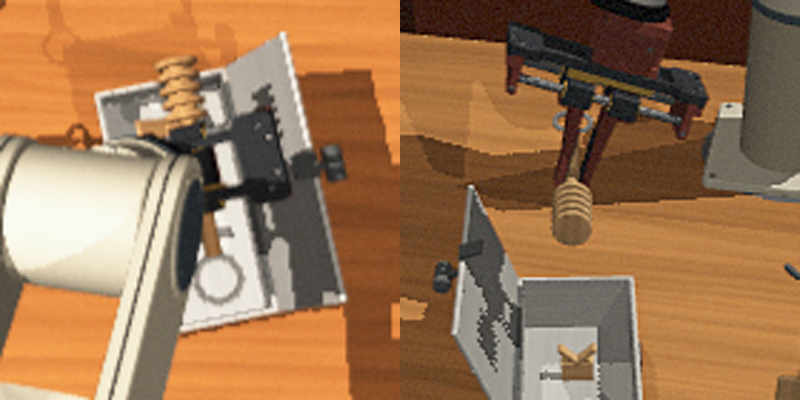

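Top crop: the dipper lies over the canister, its ring at (219,279) and the head's far end at (178,62). Scene crop: the head's front disc is at (572,225) and the ring at (573,122). The lid is still standing.

Run:
```python
from plan import *
t=cam('top');c=cam('scene')
T=lambda u,v:((u+.5)/2.857+249.5,(v+.5)/2.857+179.5)
S=lambda u,v:((u-400+.5)/2.5+199.5,(v+.5)/2.5+59.5)
for n,a_,b_ in[('ring',(219,279),(573,122)),('headend',(178,62),(572,225)),('head mid',(181,92),(571,205))]:
    P,e=tri(t,T(*a_),c,S(*b_));print(n,P,'can',Rc.inv().apply(P-C0),e)
o=status.get_obs();A=R.from_rotvec(o['orientation']);hd=AG.inv().apply([0,0,-1.]);d=Rc.inv().apply(A.apply(hd));print('axis expected in can',d)
Pg=Rc.inv().apply(o['ee_pos']+8*A.apply([0,0,1])-C0)
for z in(-95,0,155,180):print(z,Pg+d*(z-95),proj(t,C0+Rc.apply(Pg+d*(z-95))),proj(c,C0+Rc.apply(Pg+d*(z-95))))
print(T(219,279),T(178,62),S(573,122),S(572,225))
```

```text
ring [ 470.894 -203.425  295.713] can [-81.439  -1.693 295.713] 0.739220041122273
headend [ 644.602 -166.479  299.171] can [ 96.145  -3.547 299.171] 2.9762647470157604
head mid [ 619.781 -171.032  302.461] can [ 70.929  -2.573 302.461] 0.6615973925728466
axis expected in can [ 1.     0.    -0.002]
-95 [-173.248    0.845  300.302] [[333.64  318.303]] [[269.721  88.596]]
0 [-78.248   0.849 300.132] [[324.902 276.134]] [[269.761 107.559]]
155 [ 76.752   0.856 299.854] [[311.171 209.878]] [[269.839 144.205]]
180 [101.752   0.857 299.81 ] [[309.015 199.475]] [[269.854 150.916]]
(326.3288414420721, 277.3298914945747) (311.9781239061953, 201.37609380469024) (268.9, 108.5) (268.5, 149.7)
```

Run:
```python
from plan import *
q=status.get_obs()['qpos']
for z in(250,200,150,110,70,42):
    q,e=ik(place([20,1.5,z]),AP,q);print(z,q.round(2),round(e,2));go(place([20,1.5,z]),AP)
```

```text
250 [-0.23  0.26  1.88 -0.28  0.73  1.28] 0.0
row [ -5.  -15.4  47.4] [0.001 0.002 0.001]
200 [-0.23  0.33  1.92 -0.32  0.63  1.33] 0.0
row [-13.2 -30.3  94.4] [0.001 0.002 0.001]
150 [-0.23  0.41  1.95 -0.38  0.52  1.4 ] 0.0
row [-21.4 -45.1 141.4] [0.001 0.002 0.001]
110 [-0.23  0.48  1.97 -0.45  0.44  1.48] 0.0
row [-27.9 -57.  179.1] [0.001 0.002 0.001]
70 [-0.23  0.55  1.98 -0.54  0.37  1.58] 0.0
row [-34.5 -68.9 216.7] [0.001 0.002 0.001]
42 [-0.23  0.6   1.98 -0.63  0.32  1.67] 0.0
row [-39.1 -77.2 243. ] [0.001 0.002 0.001]
```

```bash
python3 -m inch '[[[-2,-8,24,0,0,0,0],[-5,-15.4,47.4,0,0,0,0],[-9,-23,71,0,0,0,0],[-13.2,-30.3,94.4,0,0,0,0],[-17,-38,118,0,0,0,0],[-21.4,-45.1,141.4,0,0,0,0],[-25,-51,160,0,0,0,0],[-28,-57,179,0,0,0,0],[-31,-63,198,0,0,0,0],[-34.5,-68.9,216.7,0,0,0,0],[-36,-71,223,0,0,0,0],[-36,-71,223,0,0,0,0]]]'
python3 - <<'E'
from plan import *
state();
for z in(55,50,46,44,42):go(place([20,1.5,z]),AP)
E
```

```text
t: 16.65
ee_pos: [566.7, -176.3, 70.0]
orientation: [2.826, 0.351, 0.291]
ft_force: [0.9, -0.1, -0.2]
width: 13.5
grasp_force: 30.0
t 16.65 p [ 566.7 -176.3   70. ] can [18.   3.8 70. ] F [ 0.9 -0.1 -0.2] w 13.535868584732215 g 29.9993035197258 q [-0.229  0.565  1.979 -0.565  0.36   1.602]
[[0.985, 0.001, 0.171], [0.051, -0.955, -0.292], [0.163, 0.296, -0.941]]
row [-0.6 -2.2  7.2] [0.001 0.003 0.001]
row [-1.4 -3.7 11.9] [0.001 0.003 0.001]
row [-2.1 -4.9 15.6] [0.001 0.003 0.001]
row [-2.4 -5.5 17.5] [0.001 0.003 0.001]
row [-2.7 -6.1 19.4] [0.001 0.003 0.001]
```

Slow, force-watched lowering.

```bash
python3 -m inch '[[[-0.6,-2.2,7.2,0,0,0,0],[-1.4,-3.7,11.9,0,0,0,0],[-2.1,-4.9,15.6,0,0,0,0],[-2.1,-4.9,15.6,0,0,0,0]]]'
python3 -m inch '[[[-0.2,-0.6,1.9,0,0,0,0],[-0.2,-0.6,1.9,0,0,0,0]]]'
python3 -m inch '[[[-0.2,-0.5,1.4,0,0,0,0],[-0.2,-0.5,1.4,0,0,0,0]]]'
python3 - <<'E'
from plan import *
state();go(place([20,1.5,42]),AP)
E
```

```text
t: 17.05
ee_pos: [567.3, -177.4, 54.1]
orientation: [2.826, 0.347, 0.292]
ft_force: [0.8, -0.6, -0.2]
width: 13.4
grasp_force: 30.0
t: 17.25
ee_pos: [567.7, -177.5, 52.4]
orientation: [2.826, 0.347, 0.293]
ft_force: [-0.1, -0.7, -0.7]
width: 13.4
grasp_force: 30.0
t: 17.45
ee_pos: [567.9, -177.3, 51.6]
orientation: [2.825, 0.347, 0.294]
ft_force: [-3.3, 2.4, 6.9]
width: 13.3
grasp_force: 30.0
t 17.45 p [ 567.9 -177.3   51.6] can [18.9  2.6 51.6] F [-3.3  2.4  6.9] w 13.263183945813427 g 30.001898109912872 q [-0.23   0.602  1.979 -0.627  0.328  1.669]
[[0.985, -0.002, 0.173], [0.049, -0.955, -0.293], [0.166, 0.297, -0.94]]
row [-0.6 -1.8  1.5] [ 0.002  0.001 -0.002]
```

```bash
python3 -m inch '[[[0,-1.2,0.3,0,0,0,0],[-0.1,-1.5,0.8,0,0,0,0],[-0.1,-1.5,0.8,0,0,0,0]]]'
python3 - <<'E'
from plan import *
o=state();print(o['moment'])
c=cam('scene');t=cam('top')
A=cv2.resize(t['frame'][180:320,250:390],(400,400),interpolation=2);B=cv2.resize(c['frame'][130:250,215:335],(400,400),interpolation=2)
cv2.imwrite('pics/p2.png',np.hstack([A,B])[:,:,::-1])
E
```

```text
t: 17.75
ee_pos: [567.9, -176.8, 51.2]
orientation: [2.824, 0.347, 0.294]
ft_force: [-4.6, -0.9, 12.2]
width: 12.9
grasp_force: 30.0
t 17.75 p [ 567.9 -176.8   51.2] can [19.1  3.1 51.2] F [-4.6 -0.9 12.2] w 12.901320631116326 g 30.033489167690277 q [-0.229  0.602  1.979 -0.634  0.327  1.678]
[[0.985, -0.002, 0.173], [0.05, -0.954, -0.294], [0.166, 0.299, -0.94]]
[-0.656  0.31  -0.136]
```

```bash
python3 -m inch '[[[0,0,0,0,0,0,12],[0,0,0,0,0,0,20],[0,0,0,0,0,0,30],[0,0,0,0,0,0,36],[0,0,0,0,0,0,36],[0,0,0,0,0,0,36]]]'
python3 - <<'E'
from plan import *
state()
E
```

```text
t: 18.45
ee_pos: [567.4, -176.0, 49.5]
orientation: [2.826, 0.347, 0.293]
ft_force: [-0.3, 0.5, 0.3]
width: 31.7
grasp_force: 0.0
t 18.45 p [ 567.4 -176.    49.5] can [18.7  4.  49.5] F [-0.3  0.5  0.3] w 31.650831520596203 g 0.0 q [-0.228  0.605  1.98  -0.633  0.326  1.678]
[[0.985, -0.002, 0.172], [0.049, -0.955, -0.293], [0.165, 0.297, -0.941]]
```

```bash
python3 -m inch '[[[0,0,-10,0,0,0,36],[0,0,-20,0,0,0,36],[0,0,-35,0,0,0,36],[0,0,-60,0,0,0,36],[0,0,-90,0,0,0,36],[0,0,-130,0,0,0,36],[0,0,-170,0,0,0,36],[0,0,-210,0,0,0,36],[0,0,-250,0,0,0,36],[0,0,-290,0,0,0,36],[0,0,-320,0,0,0,36],[0,0,-320,0,0,0,36]]]'
python3 - <<'E'
from plan import *
state()
# way to clear the view: go to -y side behind lid, high, tool down
q=status.get_obs()['qpos']
P=can([60,-230,380]);q,e=ik(P,TD,q);print(q,e);go(P,TD)
E
```

```text
t: 19.65
ee_pos: [494.2, -95.8, 355.9]
orientation: [2.823, 0.348, 0.306]
ft_force: [-0.8, 0.4, 0.2]
width: 31.2
grasp_force: 0.0
t 19.65 p [494.2 -95.8 355.9] can [-35.2  98.2 355.9] F [-0.8  0.4  0.2] w 31.20259297355308 g 0.0 q [-0.084  0.001  1.938 -0.282  0.951  1.377]
[[0.984, -0.003, 0.18], [0.051, -0.954, -0.294], [0.173, 0.299, -0.939]]
[-0.556  0.547  1.118  0.     1.477  0.795] 1.402622324419074e-13
row [ 81.  320.2  91.2] [ 0.303 -0.181  0.025]
```

```bash
python3 -m inch '[[[10,30,9,0.03,-0.02,0,20],[20,70,20,0.07,-0.04,0,0],[30,115,35,0.12,-0.08,0.01,0],[40,160,46,0.16,-0.1,0.01,0],[50,205,58,0.2,-0.12,0.02,0],[60,250,70,0.24,-0.14,0.02,0],[70,290,82,0.27,-0.16,0.02,0],[81,320,91,0.303,-0.181,0.025,0],[81,320,91,0.303,-0.181,0.025,0],[81,320,91,0.303,-0.181,0.025,0]]]'
python3 - <<'E'
from plan import *
state()
t=cam('top');f=t['frame'];g=cv2.cvtColor(f,cv2.COLOR_RGB2HSV)
# interior polygon at z=42
poly=proj(t,[can(p) for p in[(-114,-58,42),(114,-58,42),(114,58,42),(-114,58,42)]]).astype(np.int32)
m=np.zeros(f.shape[:2],np.uint8);cv2.fillPoly(m,[poly],1)
w=(m>0)&(g[...,1]>70)&(g[...,0]<25)
v,u=np.nonzero(w);P=np.array([Rc.inv().apply(onz(t,a_,b_,42)-C0) for a_,b_ in zip(u,v)])
for x in range(-110,111,10):
    k=P[np.abs(P[:,0]-x)<5]
    if len(k):print(x,len(k),k[:,1].min().round(0),k[:,1].max().round(0),np.median(k[:,1]).round(1))
print('expect head/handle at y=0'); print(poly.tolist(),w.sum())
# 14 turns of lid path
for al in(105,98,90,82,74,66,58,50,42,34,26,18,10,4,0,-2):
    A_=np.radians(al);r=118;w_=8
    y=-65+r*np.cos(A_)-6*np.sin(A_)-w_*np.sin(A_);z=75+r*np.sin(A_)+6*np.cos(A_)
    print(al,round(y,1),round(z+19,1))
E
```

```text
t: 20.65
ee_pos: [657.0, -396.5, 371.0]
orientation: [-3.12, -0.341, 0.017]
ft_force: [-0.7, -0.6, -0.1]
width: 0.5
grasp_force: 0.0
t 20.65 p [ 657.  -396.5  371. ] can [  58.1 -230.7  371. ] F [-0.7 -0.6 -0.1] w 0.5463921970890482 g 0.0 q [-0.557  0.555  1.124 -0.004  1.474  0.797]
[[1.0, -0.002, -0.011], [-0.002, -1.0, 0.005], [-0.011, -0.005, -1.0]]
-110 1 -57.0 -57.0 -56.9
-60 2 -6.0 -3.0 -4.5
-50 16 -6.0 5.0 0.1
-40 26 -19.0 13.0 -1.3
-30 53 -20.0 20.0 0.6
-20 24 -21.0 10.0 -2.0
-10 17 -6.0 7.0 1.0
0 17 -6.0 7.0 -0.1
10 19 -6.0 7.0 0.9
20 17 -6.0 7.0 -0.8
30 17 -6.0 6.0 0.3
40 17 -6.0 7.0 0.2
50 18 -5.0 7.0 1.0
60 43 -22.0 18.0 -0.4
70 76 -30.0 32.0 0.4
80 77 -29.0 32.0 1.1
90 61 -27.0 31.0 1.1
100 38 -16.0 17.0 0.2
110 14 -14.0 16.0 -0.4
expect head/handle at y=0
[[342, 287], [325, 207], [285, 215], [301, 295]] 553
105 -109.1 206.4
98 -95.3 210.0
90 -79.0 212.0
82 -62.4 211.7
74 -45.9 209.1
66 -29.8 204.2
58 -14.3 197.2
50 0.1 188.2
42 13.3 177.4
34 25.0 165.0
26 34.9 151.1
18 42.9 136.2
10 48.8 120.4
4 51.7 108.2
0 53.0 100.0
-2 53.4 95.9
```

The top mask shows the dipper lying in line: handle spanning y = -6 to 7 and the head over x ≈ 57 to 107. Now closing the lid.

```bash
python3 -m inch '[[[2,-20,42,0,0,0,0],[2,-40,83,0,0,0,0],[2,-60,125,0,0,0,0],[2,-81,160,0,0,0,0],[2,-95,165,0,0,0,0],[2,-109,165,0,0,0,0],[2,-122,164,0,0,0,0],[2,-135,161,0,0,0,0],[2,-143,160,0,0,0,0]]]'
python3 -m inch '[[[0,-9,-1,0,0,0,0],[0,-25,-1,0,0,0,0],[0,-42,2,0,0,0,0],[0,-58,7,0,0,0,0],[0,-73,14,0,0,0,0],[0,-88,23,0,0,0,0]]]'
python3 - <<'E'
from plan import *
state();t=cam('top');g=cv2.cvtColor(t['frame'],cv2.COLOR_RGB2HSV)
E
```

```text
t: 21.6
ee_pos: [628.0, -255.9, 216.4]
orientation: [3.122, 0.342, -0.009]
ft_force: [0.4, -3.5, 2.5]
width: 0.1
grasp_force: 1.5
t: 22.2
ee_pos: [607.2, -168.7, 190.0]
orientation: [-3.121, -0.342, 0.015]
ft_force: [0.3, -1.7, -0.5]
width: 0.7
grasp_force: 0.9
t 22.2 p [ 607.2 -168.7  190. ] can [ 59.2   2.4 190. ] F [ 0.3 -1.7 -0.5] w 0.7185426326061513 g 0.8977027516812086 q [-0.289  0.494  1.648 -0.003  1.009  1.065]
[[1.0, -0.001, -0.009], [-0.001, -1.0, 0.002], [-0.009, -0.002, -1.0]]
```

```bash
python3 -m inch '[[[0,-13,11,0,0,0,0],[0,-25,23,0,0,0,0],[0,-35,37,0,0,0,0],[0,-43,52,0,0,0,0]]]'
python3 -m inch '[[[0,-6,16,0,0,0,0],[0,-9,25,0,0,0,0],[0,-9,29,0,0,0,0]]]'
python3 - <<'E'
from plan import *
state()
E
```

```text
t: 22.65
ee_pos: [597.5, -127.3, 137.7]
orientation: [-3.121, -0.342, 0.015]
ft_force: [0.0, -1.6, 0.7]
width: 0.5
grasp_force: 0.6
t: 22.95
ee_pos: [594.7, -118.6, 108.4]
orientation: [-3.12, -0.342, 0.018]
ft_force: [-0.2, -0.2, 0.9]
width: 0.3
grasp_force: 0.5
t 22.95 p [ 594.7 -118.6  108.4] can [ 57.9  54.1 108.4] F [-0.2 -0.2  0.9] w 0.27485471957114255 g 0.5155155784450471 q [-0.216  0.575  1.742 -0.002  0.837  1.138]
[[1.0, -0.002, -0.011], [-0.002, -1.0, 0.004], [-0.011, -0.004, -1.0]]
```

```bash
python3 -m inch '[[[0,0,4,0,0,0,0],[0,0,7,0,0,0,0],[0,0,7,0,0,0,0]]]'
python3 -m inch '[[[0,0,2,0,0,0,0],[0,0,3,0,0,0,0],[0,0,3,0,0,0,0]]]'
python3 - <<'E'
from plan import *
state()
E
```

```text
t: 23.25
ee_pos: [595.8, -119.8, 103.0]
orientation: [-3.122, -0.341, 0.014]
ft_force: [-0.1, -0.6, -0.4]
width: 0.7
grasp_force: 0.0
t: 23.55
ee_pos: [596.0, -119.7, 100.4]
orientation: [-3.122, -0.342, 0.013]
ft_force: [-0.4, -0.2, 1.8]
width: 0.3
grasp_force: 0.9
t 23.55 p [ 596.  -119.7  100.4] can [ 59.   52.7 100.4] F [-0.4 -0.2  1.8] w 0.32622650851597207 g 0.9284038862097077 q [-0.217  0.587  1.743 -0.003  0.819  1.138]
[[1.0, -0.002, -0.008], [-0.002, -1.0, 0.002], [-0.008, -0.002, -1.0]]
```

```bash
python3 -m inch '[[[0,0,1,0,0,0,0],[0,0,2,0,0,0,0],[0,0,2,0,0,0,0]]]'
python3 -m inch '[[[0,0,1,0,0,0,0],[0,0,2,0,0,0,0],[0,0,2,0,0,0,0]]]'
python3 - <<'E'
from plan import *
state()
E
```

```text
t: 23.85
ee_pos: [596.1, -119.7, 100.1]
orientation: [-3.122, -0.342, 0.013]
ft_force: [-5.5, 0.7, 18.9]
width: 0.3
grasp_force: 9.1
t: 24.15
ee_pos: [596.2, -119.7, 100.0]
orientation: [-3.122, -0.342, 0.012]
ft_force: [-10.5, 2.7, 34.8]
width: 0.6
grasp_force: 17.0
t 24.15 p [ 596.2 -119.7  100. ] can [ 59.1  52.6 100. ] F [-10.5   2.7  34.8] w 0.6074837720418917 g 16.95140428841114 q [-0.217  0.588  1.743 -0.003  0.818  1.138]
[[1.0, -0.002, -0.008], [-0.002, -1.0, 0.001], [-0.008, -0.001, -1.0]]
```

Hard stop at exactly lid-top height (81 mm): the lid is shut. Retreat, then a numeric check.

```bash
python3 -m inch '[[[0,0,-10,0,0,0,0],[0,0,-50,0,0,0,0],[0,0,-100,0,0,0,0],[0,40,-150,0,0,0,0],[-20,90,-190,0,0,0,0],[-50,140,-220,0,0,0,0],[-80,190,-250,0,0,0,0],[-110,240,-270,0,0,0,0],[-140,290,-290,0,0,0,0],[-150,330,-300,0,0,0,0],[-150,330,-300,0,0,0,0],[-150,330,-300,0,0,0,0]]]'
python3 - <<'E'
from plan import *
import pickle
o=state();print(np.abs(o['qvel']).max())
for n in('top','scene'):
    c0=pickle.load(open(n+'0.pkl','rb'))['frame'].astype(int);c=cam(n)['frame'].astype(int)
    d=(np.abs(c-c0).max(2)>45).astype(np.uint8);d=cv2.morphologyEx(d,cv2.MORPH_OPEN,np.ones((3,3)))
    k,_,st,ce=cv2.connectedComponentsWithStats(d)
    print(n,[(s[:4].tolist(),int(s[4])) for s in st[1:] if s[4]>12])
t=cam('top');f=t['frame'];g=cv2.cvtColor(f,cv2.COLOR_RGB2HSV);m=((g[...,1]<60)&(g[...,2]>60)).astype(np.uint8);m[:195]=0;m[305:]=0;m[:,:280]=0;m[:,360:]=0
c=max(cv2.findContours(m,0,2)[0],key=cv2.contourArea);print(cv2.minAreaRect(c))
E
```

```text
t: 25.35
ee_pos: [522.1, -478.0, 398.1]
orientation: [3.122, 0.338, -0.013]
ft_force: [-0.2, -0.1, 0.9]
width: 0.5
grasp_force: 0.0
t 25.35 p [ 522.1 -478.   398.1] can [ -91.4 -280.9  398.1] F [-0.2 -0.1  0.9] w 0.4893040662079164 g 0.0 q [-0.755  0.434  1.256 -0.007  1.456  0.601]
[[1.0, -0.005, -0.008], [-0.005, -1.0, -0.0], [-0.008, 0.0, -1.0]]
0.3564574965581735
top [([282, 192, 278, 228], 28457), ([148, 221, 3, 5], 15), ([152, 225, 25, 14], 146), ([178, 228, 24, 13], 221), ([163, 234, 5, 3], 15), ([413, 234, 25, 38], 369), ([519, 367, 41, 53], 1202), ([275, 390, 4, 4], 14), ([228, 393, 34, 27], 597), ([528, 395, 8, 3], 24), ([210, 410, 17, 10], 124), ([266, 412, 11, 8], 75), ([201, 416, 8, 4], 21)]
scene [([92, 0, 76, 49], 1834), ([337, 0, 18, 12], 121), ([393, 0, 25, 36], 618), ([332, 12, 11, 30], 190), ([154, 33, 15, 8], 96), ([393, 37, 26, 39], 351), ([380, 38, 16, 33], 280), ([366, 40, 7, 5], 24), ([152, 43, 19, 5], 69), ([361, 64, 11, 7], 41), ([141, 68, 6, 10], 47), ([180, 71, 3, 6], 18), ([383, 73, 5, 5], 23), ([313, 103, 8, 5], 34), ([130, 107, 55, 30], 720), ([277, 107, 7, 5], 25), ([192, 127, 63, 9], 374), ([339, 128, 17, 7], 93), ([82, 138, 221, 59], 3184), ([278, 165, 16, 4], 53), ([130, 176, 23, 15], 135), ([156, 176, 5, 3], 15), ([284, 179, 6, 5], 24), ([425, 185, 21, 38], 192), ([286, 191, 6, 7], 25), ([125, 194, 9, 17], 103), ([142, 195, 33, 21], 283), ([421, 224, 12, 16], 123), ([280, 226, 16, 4], 52), ([395, 240, 25, 11], 193), ([9, 324, 12, 6], 57)]
((314.4830017089844, 250.5137481689453), (89.18717193603516, 50.60971450805664), 77.59258270263672)
```

```bash
python3 -m inch '[[[0,0,0,0,0,0,0],[0,0,0,0,0,0,0],[0,0,0,0,0,0,0],[0,0,0,0,0,0,0],[0,0,0,0,0,0,0]]]' && python3 -c "
from workcell import ctrl;print(ctrl.close_job())"
```

```text
t: 26.0
ee_pos: [523.7, -473.7, 396.6]
orientation: [-3.121, -0.343, 0.014]
ft_force: [-0.1, 0.3, 1.0]
width: 0.6
grasp_force: 0.0
the job is handed in; nothing more can be done
None
```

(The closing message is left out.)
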